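# Lock the hardware case and hold the spring clip open over its card

## Robot

A 6-joint arm with a two-finger parallel gripper is mounted at the origin on the work surface. World frame = base frame: x ahead of the robot, y to its left, z up, the work surface at z = 0. Lengths are in m, angles in degrees, forces in N, time in s.
With the tool pointing down it reaches from about 0.4 to 0.825 m from the base axis. Payload 7 kg.
Tool frame: the origin (TCP) lies on the centre line of the jaws, within the pads' length; the fingertips stand 8 mm ahead of it and the grasp point (between the pads) lies 11 mm behind it; z points along the fingers, y is the line along which they close (so a half turn about z gives the same grasp; the last joint's range is limited). The gripper opens to 88 mm and grips with 3 to 60 N. Pads are 19 mm wide; open, the fingers measure 130 mm over their backs; the gripper's body (78 mm by 193 mm) begins 47 mm behind the grasp point.
Start: joints at [81.137, 20.546, 0.682, 0, -70.136, -16.507], TCP at [0.289, 0.61, 0.207] pointing down, gripper open.
Joint ranges: [-176.03, 176.03], [-82.01, 121.73], [-58.28, 71.71], [-173.87, 95.51], [-174.79, -0.11], [-173.66, 173.66]. Speed limits (degrees/s): [136.94, 136.94, 172.46, 180, 180, 180].

## Interface

Orientations are given as [roll, pitch, yaw] about the fixed x, y, z axes, in that order (R = Rz(yaw) Ry(pitch) Rx(roll)).
In Python, from plant import telemetry, viewer, close_job, models gives the robot as it stands.
- The arm moves only by the shell command python3 -m handwheel 'ROWS' [FORCE]. ROWS is JSON, a list of rows, each an object with "grip": the closure, from -1 (fully open) to 1 (shut); "travel": the shift along the tool's x, y, z as a fraction of full scale, a list of three; "spin": the turn about the tool's z as a fraction of full scale. A call has 1 to 8 rows; each row shifts and turns the commanded pose from where the row before left it, along the tool's axes as they then stand; what a row does not reach is not made up. Full scale, the value 1, is 0.025 m for a shift and 5 degrees for a turn. A row lasts 1/8 s, in which the tool goes at most 62.5 mm and 10.7 degrees, less where a joint would pass 70% of its speed; a pose out of reach is approached as far as the arm can. A call with a number of a shift or a turn outside -1 to 1 is refused whole. A call with a gripper value outside its range is refused whole. The fingers move at their own pace and stop on an object; FORCE is the grip in N (left out, the last holds). Time passes only in rows, so rows that do not move let the fingers close. It gives the time, the measured TCP pose, the force, the opening and the grip force at its end, in the units of the state.
- telemetry.get_state(): the state, without advancing time (a new reading comes with each control period).
- viewer.capture(name): name is "scene" or "top" or "wrist"; returns the picture (420x560x3 uint8, red, green, blue); there is no depth.
- viewer.calibration(name): a dict with "fx", "fy", "cx", "cy" (pixels), "T" (4x4, takes a point from camera to world coordinates); the wrist camera has in their place "T_tool_cam" (4x4, takes a point from camera to tool coordinates, whose origin is the TCP and whose axes are the flange's). Camera axes: x right, y down, z forward; pixel columns grow to the right and rows downward; lengths in m; the calibration is good to about 2 mm. A picture is of the moment at which its call begins: read the wrist's pose just before it. calibration takes no time and is no camera call.
- close_job(): hands the job in; it is judged then, once.
Trained networks look in the newest picture that a camera, given by its name, has taken for a name from the list of things; names that differ only in an ending like _2 or _b are one class to them, and where a whole thing is asked for, a point or a joint stands for the part that bears it (a point fixed in the world has none). Each returns a list of dicts, best first, with "p" (0 to 1); they miss things now and then, are a little off and sometimes report something else, mostly with a low value. They report only what shows in the picture. A call takes as long as a camera call. They do not tell look-alikes from the thing itself.
- models.find_in(camera, thing): "position" ([column, row] in pixels, amid what is visible of it).
The state is a dict: "time_s": time; "joints": joint angles; "qd": joint speeds; "joint_torque": joint torques, N m; "tcp_pos": TCP position; "eef_rot": TCP orientation; "contact_force": force on the tool from outside, world axes, zero at the start; "moment": the same for the moment, N m; "gripper_width": finger opening in m; "gripper_force": force on a finger pad.
Only numpy, scipy, OpenCV 4.12 (cv2) and the standard library are available. Lean on these libraries where they do the work, as an engineer would, in place of code of your own. Each camera call takes 0.05 s, during which the arm holds its last target. There are 200 camera calls.

## Task

Close up the hardware case for dispatch: first swing the steel hasp over the brass staple until it lies flat on the lid. Then pick up the orange spring clip by its tails, squeeze it wide open and hold it gaping around the middle of the top edge of the white card on the lid, square to the card, one lip on each side and the lips 1 to 2 cm below the edge, touching neither card nor case, ready for a packing slip. Finish while still holding the clip open there, and leave everything else on the table where it is.

Things in the scene. Friction and masses are not known exactly. Their poses are not given: they have to be found in the camera images.
- case: Fixed grey plastic hardware case with a blue front lid and a black rear deck, both 80 mm above the table. 160 mm along its x (x points away from the robot at yaw 0), 220 mm along its y, origin at the centre of its underside, z up. On top: the hasp and staple on the -y half, the upright white card on the +y half. It cannot move.
- card_edge (a point): Midpoint of the top edge of the white card with a red band, which stands upright in a holder on the lid. The card is 3 mm thick (along y), 80 mm long (along x), its top edge 60 mm above the lid (140 mm above the table); the holder's rails are 7 mm high and 10 mm thick over both. Axes as the case: x along the edge, y across the card, z up. 110 mm across (y) from the hasp.
- hasp_hinge (a point): Point on the hasp's hinge axis, mid-width, 83 mm above the table. The axis runs along the case's y. Axes as the case. The brass staple stands on the lid 20 to 36 mm from here towards the case's -x, 17 mm high (its top 19.5 mm above the lid) and 5 mm thick, and passes through the hasp's slot.
- hasp_tab (a point): Middle of the solid end (tab) of the steel hasp, 63 mm from the hinge axis; the end has a red band. The hasp is a plate 75 mm long from the axis, 46 mm wide, 3 mm thick, the tab being its last 28 mm. Press here with closed fingers to bring it flat.
- hasp (a joint): Angle of the hasp (rad): 0 = flat on the lid over the staple, pointing to the case's -x; about 1.57 = upright; more = leaning back over the deck towards +x (limit 2.3). Starts 1.0 to 1.8. Stiff by friction: it stays where it is left, and about 0.6 to 1 N at the tab moves it.
- clip: Orange plastic spring clip, about 80 g, standing on the table on its shut lips, tails up. Origin: centre of the underside of the lips; x along lips and pivot pin, y across (the tails are squeezed along y), z up. Lips 44 mm long, 24 mm thick together; steel pin 50 mm long, 36 mm up; tails 34 mm wide, tops 81 mm up, leaning outwards to 46 mm over their outer faces. The frame belongs to the +y half.
- clip_arm (a joint): Opening angle of the clip between its halves (rad): 0 = lips shut, 0.6 = stop, fully open with 21 mm between the lips. The spring needs about 4 N at the tails to start and 11 N to hold fully open. Fully open, the tails stand parallel, 20 mm over their outer faces, and each half has turned by 0.3 rad.
- lip_a (a point): Inner bottom edge, mid-length, of the lip on the clip's +y side (same axes as the clip). The lips are 10 mm high and the free depth between them up to the pivot pin is about 29 mm.
- lip_b (a point): Inner bottom edge, mid-length, of the lip on the clip's -y side.
- hinge: Black plastic cabinet door hinge, loose, 85 x 50 x 17 mm. Bystander; origin under its middle.
- latch_plate: Steel latch plate, loose, 35 x 70 x 5 mm. Bystander; origin under its centre.
- mallet: Blue rubber mallet, loose, lying down: head 90 mm long and 56 mm thick, origin under the head; the wooden handle runs 220 mm to its -x. Bystander.
- hex_key: Chrome hex key, loose, 100 mm by 30 mm, 8 mm thick. Bystander; origin under its long arm's middle.
- screw_jar: Jar of 64 mm diameter and 85 mm height, loose. Bystander; origin under its centre. (Unlisted equipment stands at the edges: on the right, more than 420 mm to the side of the robot, a fixed clear tray stack 182 mm high; on the far left a yellow bin.)
Things that resemble listed ones, but are neither listed nor needed, are in the scene too. What is meant by the clip is not green, and is the smaller of those in its own colour.

How it is judged:
By the outcome, as a careful person would: the job done as asked, in the order asked, and still so for the second after the job is handed in, while the arm keeps its last pose, push and grip.
It also fails if it takes over 54 s, if anything falls off the work surface, if the arm or the gripper's body presses on something with over 40 N, if the wrist force passes 120 N, or if a joint passes its speed limit or range.

## Working session

There is one attempt and no reset: what is moved stays moved. The work goes in short steps, Python scripts to look and compute and a shell command to move; the robot and the scene stay as the last step left them, time stands still between calls to the robot, and variables do not carry over. Pictures are saved under pics/ and viewed, at most 10 in all, crops included, and the job is handed in when it is done.

```bash
mkdir -p pics; ls; cat > h.py <<'E'
import numpy as np, cv2
from plant import telemetry, viewer, models
from scipy.spatial.transform import Rotation as R
def tool():
    s=telemetry.get_state(); T=np.eye(4)
    T[:3,:3]=R.from_euler('xyz',s['eef_rot'],degrees=True).as_matrix(); T[:3,3]=s['tcp_pos']; return T
def cam(n):
    c=viewer.calibration(n)
    return c, (c['T'] if 'T' in c else tool()@np.array(c['T_tool_cam']))
def shot(n,f):
    ct=cam(n); im=viewer.capture(n); cv2.imwrite('pics/'+f,im[:,:,::-1]); return ct
def ray(ct,p):
    c,T=ct; T=np.array(T); d=T[:3,:3]@np.array([(p[0]-c['cx'])/c['fx'],(p[1]-c['cy'])/c['fy'],1]); return T[:3,3],d
def onz(ct,p,z):
    o,d=ray(ct,p); return o+d*(z-o[2])/d[2]
def proj(ct,P):
    c,T=ct; q=np.linalg.inv(np.array(T))@np.append(P,1); return np.array([c['fx']*q[0]/q[2]+c['cx'],c['fy']*q[1]/q[2]+c['cy']])
def tri(l):
    A=0;b=0
    for ct,p in l:
        o,d=ray(ct,p); d=d/np.linalg.norm(d); M=np.eye(3)-np.outer(d,d); A=A+M; b=b+M@o
    return np.linalg.solve(A,b)
E
python3 - <<'E'
from h import *
np.set_printoptions(precision=3,suppress=True)
print(telemetry.get_state())
ct={}
for n in ['scene','top']:
    ct[n]=shot(n,n+'0.png'); print(n,np.array(ct[n][1])[:3,3])
    for t in ['case','card_edge','hasp_hinge','hasp_tab','clip','hinge','latch_plate','mallet','hex_key','screw_jar']:
        r=models.find_in(n,t); print(t,[(np.round(x['position']).tolist(),round(x['p'],2)) for x in r[:4]])
E
```

```text
pics
{'time_s': 0.0, 'joints': array([ 81.138,  20.591,   0.634,  -0.021, -70.136, -16.509]), 'qd': array([-0.019, -0.049, -0.036,  0.03 ,  0.039,  0.017]), 'joint_torque': array([ -0.   , -58.273,  29.306,   6.997,   0.007,  -0.   ]), 'tcp_pos': array([0.289, 0.609, 0.206]), 'eef_rot': array([179.905,  -0.008, -25.379]), 'contact_force': array([ 0.106,  0.006, -0.077]), 'moment': array([ 0.003, -0.003, -0.007]), 'gripper_force': 0.0, 'gripper_width': 0.08768308629495541}
scene [ 0.995 -0.201  0.849]
case [([294.0, 210.0], 0.93)]
card_edge [([294.0, 209.0], 0.66)]
hasp_hinge [([294.0, 211.0], 0.65)]
hasp_tab [([290.0, 209.0], 0.9)]
clip [([88.0, 228.0], 0.9), ([95.0, 276.0], 0.83), ([109.0, 310.0], 0.75)]
hinge [([180.0, 242.0], 0.62)]
latch_plate [([163.0, 305.0], 0.82)]
mallet [([335.0, 290.0], 0.86)]
hex_key [([202.0, 379.0], 0.59)]
screw_jar [([355.0, 144.0], 0.81)]
top [0.388 0.083 1.26 ]
case [([248.0, 211.0], 0.72), ([435.0, 257.0], 0.55), ([442.0, 259.0], 0.31)]
card_edge [([252.0, 211.0], 0.85)]
hasp_hinge [([248.0, 210.0], 0.69), ([262.0, 134.0], 0.35)]
hasp_tab [([266.0, 190.0], 0.53)]
clip [([422.0, 303.0], 0.8), ([437.0, 222.0], 0.79), ([434.0, 261.0], 0.75)]
hinge [([351.0, 255.0], 0.89)]
latch_plate [([393.0, 209.0], 0.72)]
mallet [([264.0, 133.0], 0.6)]
hex_key [([392.0, 159.0], 0.57)]
screw_jar [([146.0, 244.0], 0.72)]
```

```bash
python3 - <<'E'
import cv2
a=cv2.imread('pics/scene0.png');b=cv2.imread('pics/top0.png')
cv2.imwrite('pics/s1.png',cv2.resize(a,(784,588),interpolation=cv2.INTER_CUBIC))
cv2.imwrite('pics/t1.png',cv2.resize(b,(784,588),interpolation=cv2.INTER_CUBIC))
E
```

```text
(no output)
```

View pics/s1.png

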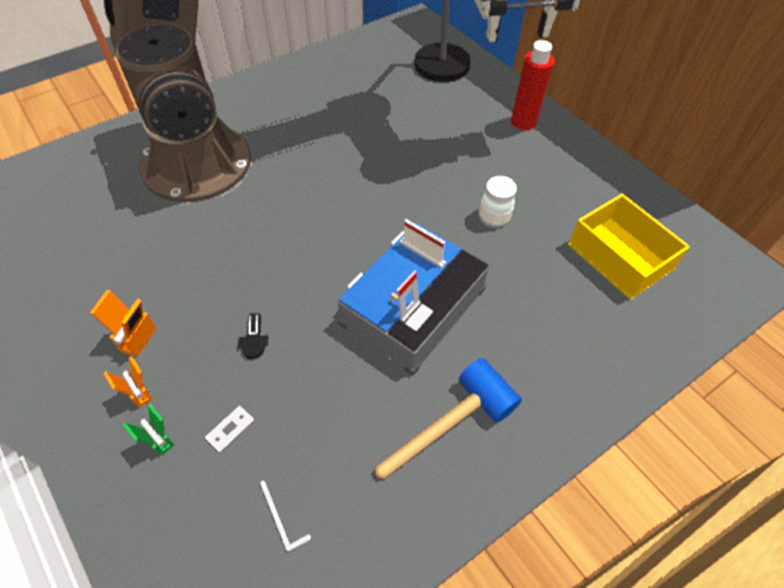

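View pics/t1.png

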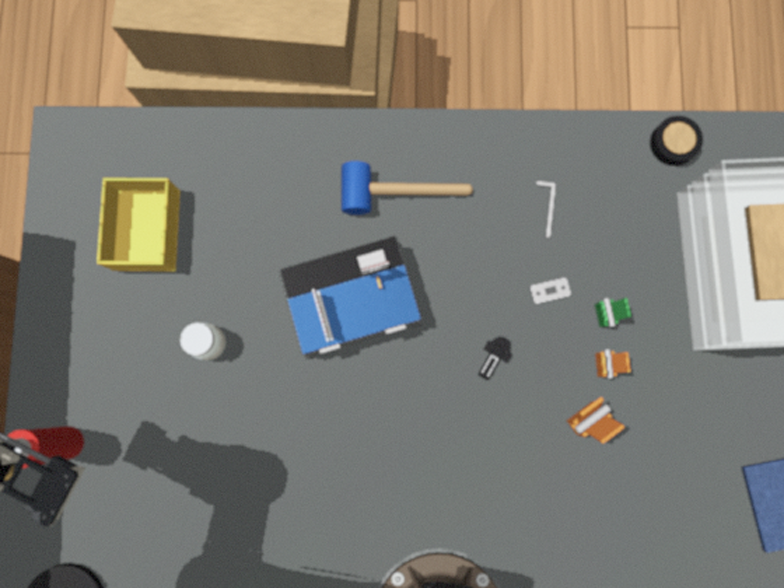

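The two orange clips are at scaled top pixels (614,363) and (597,421), and the green one is at (614,312). The clip meant is the smaller orange one, in the middle at native top (438,259) / scene (95,276). The case's hasp stands upright at scaled scene (410,293), and the card is at (423,243). I'll confirm this in one enlarged composite and read off the corners.

```bash
python3 - <<'E'
import cv2,numpy as np
a=cv2.imread('pics/scene0.png');b=cv2.imread('pics/top0.png')
c=lambda im,x,y,w,h,s:cv2.resize(im[y:y+h,x:x+w],(w*s,h*s),interpolation=cv2.INTER_CUBIC)
o=np.zeros((600,800,3),np.uint8)
o[:300,:400]=c(b,200,165,100,75,4+0)[:300,:400]+0
o[:300,400:]=c(b,395,235,80,60,5)
o[300:,:400]=c(a,235,150,100,75,4)
o[300:,400:]=c(a,60,230,80,60,5)
cv2.imwrite('pics/c2.png',o)
E
```

```text
(no output)
```

View pics/c2.png

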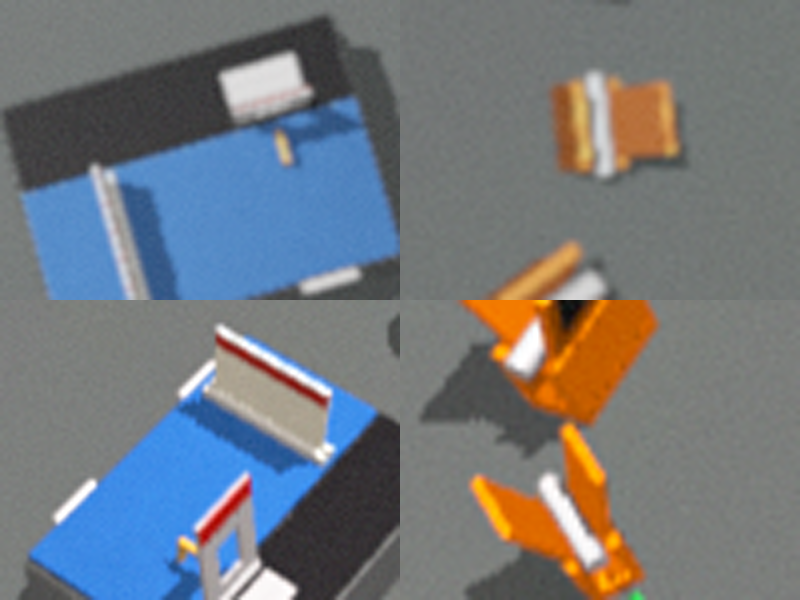

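```bash
cat > m.py <<'E'
from h import *
np.set_printoptions(precision=4,suppress=True)
S=cam('scene');Tp=cam('top')
t1=lambda u,v:(200+u/4,165+v/4); t2=lambda u,v:(395+(u-400)/5,235+v/5)
s1=lambda u,v:(235+u/4,150+(v-300)/4); s2=lambda u,v:(60+(u-400)/5,230+(v-300)/5)
E
python3 - <<'E'
from m import *
g=lambda a,b:(b-a, np.linalg.norm(b-a), np.degrees(np.arctan2((b-a)[1],(b-a)[0])))
print('deck rear z.08', L:=onz(Tp,t1(5,108),.08), Rr:=onz(Tp,t1(330,15),.08), g(Rr,L))
print('boundary', a:=onz(Tp,t1(22,190),.08), b:=onz(Tp,t1(357,97),.08), g(b,a))
print('top card far', tri([(Tp,t1(96,167)),(S,s1(330,393))]), onz(Tp,t1(96,167),.14), onz(S,s1(330,391),.14))
print('scene card near', onz(S,s1(217,327),.14))
print('deck right edge', onz(S,s1(376,410),.08))
print('lid near-right front corner(scene)', onz(S,s1(30,553),.08))
for z in (.15,.158): print('hasp end', onz(S,s1(197,535),z), onz(S,s1(250,475),z))
print('clip pin', a:=onz(Tp,t2(595,72),.038), b:=onz(Tp,t2(607,178),.038), g(b,a))
print('pin scene', a:=onz(S,s2(548,478),.038), b:=onz(S,s2(597,562),.038), g(a,b))
print('tail R top', onz(Tp,t2(668,85),.081), onz(Tp,t2(676,155),.081))
print('tail L top', onz(Tp,t2(555,85),.081), onz(Tp,t2(560,168),.081))
print('S tails', onz(S,s2(475,480),.081), onz(S,s2(505,538),.081),onz(S,s2(570,425),.081), onz(S,s2(605,487),.081))
E
```

```text
deck rear z.08 [0.6112 0.2837 0.08  ] [0.6721 0.0828 0.08  ] (array([-0.0609,  0.2009,  0.    ]), np.float64(0.20992750582117423), np.float64(106.87102077994433))
boundary [0.5599 0.2715 0.08  ] [0.6202 0.0656 0.08  ] (array([-0.0603,  0.2059,  0.    ]), np.float64(0.21456105941138176), np.float64(106.32922746415433))
top card far [0.5664 0.2205 0.1382] [0.5652 0.2189 0.14  ] [0.567  0.2219 0.14  ]
scene card near [0.491  0.1976 0.14  ]
deck right edge [0.5587 0.2714 0.08  ]
lid near-right front corner(scene) [0.5276 0.0406 0.08  ]
hasp end [0.6105 0.097  0.15  ] [0.5947 0.1437 0.15  ]
hasp end [0.6149 0.0936 0.158 ] [0.5993 0.1397 0.158 ]
clip pin [ 0.4781 -0.3002  0.038 ] [ 0.4252 -0.3043  0.038 ] (array([0.0529, 0.0041, 0.    ]), np.float64(0.053085432477464854), np.float64(4.478297234742109))
pin scene [ 0.4275 -0.3009  0.038 ] [ 0.4787 -0.298   0.038 ] (array([0.0512, 0.0029, 0.    ]), np.float64(0.05125552236224625), np.float64(3.2067412347714894))
tail R top [ 0.469  -0.3217  0.081 ] [ 0.4353 -0.3243  0.081 ]
tail L top [ 0.4684 -0.2671  0.081 ] [ 0.4284 -0.2682  0.081 ]
S tails [ 0.441  -0.3211  0.081 ] [ 0.4741 -0.32    0.081 ] [ 0.4386 -0.2788  0.081 ] [ 0.4753 -0.2775  0.081 ]
```

```bash
python3 -m handwheel '[{"grip":1,"travel":[0.8,1,0],"spin":-1},{"grip":1,"travel":[0.8,1,0],"spin":-1},{"grip":1,"travel":[0.8,1,0],"spin":-1},{"grip":1,"travel":[0.8,1,0],"spin":-1},{"grip":1,"travel":[0.8,1,0],"spin":-1},{"grip":1,"travel":[0.8,1,0],"spin":-1},{"grip":1,"travel":[0.8,1,0],"spin":-1},{"grip":1,"travel":[0.8,1,0],"spin":-1}]' 40
cat >> h.py <<'E'
def goto(x,y,z,yaw=None):
    T=tool(); d=T[:3,:3].T@(np.array([x,y,z])-T[:3,3]); s=telemetry.get_state()
    print('t',round(s['time_s'],2),'tcp',np.round(s['tcp_pos'],4),'rot',np.round(s['eef_rot'],2),'F',np.round(s['contact_force'],1),'w',round(s['gripper_width'],4),'travel units',np.round(d/.025,2),'spin units', None if yaw is None else round(-(yaw-s['eef_rot'][2])/5,2))
C=np.array([.529,.2095]);Y=np.radians(16.7);U=np.array([np.cos(Y),np.sin(Y)]);V=np.array([-U[1],U[0]])
def cw(x,y): return C+x*U+y*V
E
python3 -c "
from h import *
goto(*cw(.11,-.11),.207,16.7)"
```

```text
time_s: 2.1
tcp_pos: [0.4183, 0.3935, 0.2077]
eef_rot: [-180.0, -0.0, 14.8]
contact_force: [0.5, -0.5, 0.5]
gripper_width: 0.0132
gripper_force: 0.0
t 2.1 tcp [0.4183 0.3935 0.2077] rot [-1.7997e+02 -2.0000e-02  1.4810e+01] F [ 0.5 -0.5  0.5] w 0.0132 travel units [ 6.94 12.5   0.03] spin units -0.38
```

```bash
python3 -m handwheel '[{"grip":1,"travel":[0.6,1,0],"spin":-0.4},{"grip":1,"travel":[0.6,1,0],"spin":0},{"grip":1,"travel":[0.6,1,0],"spin":0},{"grip":1,"travel":[0.6,1,0],"spin":0},{"grip":1,"travel":[0.6,1,0],"spin":0},{"grip":1,"travel":[0.6,1,0],"spin":0},{"grip":1,"travel":[0.6,1,0],"spin":0},{"grip":1,"travel":[0.6,1,0],"spin":0}]' 40
python3 -c "
from h import *
goto(*cw(.11,-.11),.207,16.7)"
```

```text
time_s: 3.1
tcp_pos: [0.5899, 0.2355, 0.2075]
eef_rot: [-180.0, -0.0, 16.6]
contact_force: [1.2, -0.0, 0.9]
gripper_width: 0.0005
gripper_force: 0.0
t 3.1 tcp [0.5899 0.2355 0.2075] rot [-1.800e+02 -1.000e-02  1.663e+01] F [ 1.2 -0.   0.9] w 0.0005 travel units [1.77 4.69 0.02] spin units -0.01
```

```bash
python3 -m handwheel '[{"grip":1,"travel":[0.5,1,0],"spin":0},{"grip":1,"travel":[0.5,1,0],"spin":0},{"grip":1,"travel":[0.5,1,0],"spin":0},{"grip":1,"travel":[0.5,1,0],"spin":0},{"grip":1,"travel":[0,0,0],"spin":0}]' 40
python3 - <<'E'
from m import *
goto(*cw(.11,-.11),.207,16.7)
W=shot('wrist','w3.png')
for t in ['hasp_hinge','hasp_tab','card_edge']:
    r=models.find_in('wrist',t); print(t,[(np.round(x['position']).tolist(),round(x['p'],2)) for x in r[:3]])
T=shot('scene','s3.png'); np.save('w3.npy',W[1])
for x in (.02,.035,.047,.06): print(x, proj(W,[*cw(x,-.11),.083]), proj(W,[*cw(x,-.11),.155]))
im=cv2.imread('pics/s3.png'); 
o=np.hstack([cv2.imread('pics/w3.png'),np.zeros((420,240,3),np.uint8)])
o[:240,560:]=cv2.resize(im[175:255,255:335],(240,240))
cv2.imwrite('pics/c3.png',o)
E
```

```text
time_s: 3.72
tcp_pos: [0.6666, 0.1532, 0.2068]
eef_rot: [180.0, 0.0, 16.5]
contact_force: [-0.1, 0.2, 0.5]
gripper_width: 0.0006
gripper_force: 0.0
t 3.73 tcp [0.6666 0.1532 0.2068] rot [179.98   0.03  16.51] F [-0.1  0.2  0.5] w 0.0006 travel units [-0.22  0.66 -0.01] spin units -0.04
hasp_hinge [([240.0, 210.0], 0.93)]
hasp_tab []
card_edge [([246.0, 210.0], 0.96)]
0.02 [297.8027 283.8518] [302.2637 328.3095]
0.035 [297.9521 270.2028] [302.5193 311.6564]
0.047 [298.0742 259.0515] [302.7294 297.9738]
0.06 [298.209  246.7308] [302.9627 282.7753]
```

View pics/c3.png

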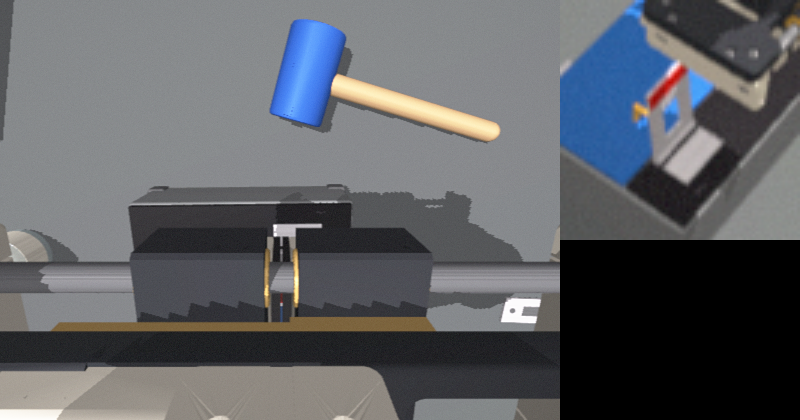

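```bash
python3 - <<'E'
from m import *
c,_=viewer.calibration('wrist'),0
W=(c,np.load('w3.npy'))
def cf(p): d=np.array(p[:2])-C; return np.array([d@U,d@V])
for p in [(131,204),(350,204),(131,187)]: print('deck rear',cf(onz(W,p,.08)))
print('leaf rear',cf(onz(W,(322,226),.084)))
f=lambda u,v:(255+(u-560)/3,175+v/3)
for p in [(653,155),(690,125),(722,155),(660,180)]: print('leaf/hinge',cf(onz(S,f(*p),.083)))
for z in (.15,.158): print('tab end',z,cf(onz(S,f(650,105),z)),cf(onz(S,f(684,65),z)))
print('staple top',cf(onz(S,f(640,107),.0995)), cf(onz(Tp,t1(280,132),.0995)),cf(onz(Tp,t1(290,163),.0995)))
E
```

```text
deck rear [0.1028 0.0492]
deck rear [ 0.1021 -0.1589]
deck rear [0.1193 0.0472]
leaf rear [ 0.0816 -0.1324]
leaf/hinge [ 0.0516 -0.1295]
leaf/hinge [ 0.0571 -0.0906]
leaf/hinge [ 0.0919 -0.0973]
leaf/hinge [ 0.0688 -0.1436]
tab end 0.15 [ 0.0489 -0.1327] [ 0.0468 -0.0898]
tab end 0.158 [ 0.0521 -0.1372] [ 0.05   -0.0948]
staple top [ 0.024  -0.1103] [ 0.0347 -0.1117] [ 0.0146 -0.1123]
```

```bash
python3 -m handwheel '[{"grip":1,"travel":[0,0.66,1],"spin":0},{"grip":1,"travel":[-0.2,0,1],"spin":0},{"grip":1,"travel":[-0.5,0,0.55],"spin":0},{"grip":1,"travel":[-0.65,0,0],"spin":0},{"grip":1,"travel":[-0.68,0,0],"spin":0}]' 40
python3 - <<'E'
from h import *
goto(*cw(.052+.0095-.016,-.11),.083+.054+.008,16.7)
E
```

```text
time_s: 4.6
tcp_pos: [0.621, 0.1249, 0.1435]
eef_rot: [180.0, 0.0, 16.7]
contact_force: [0.5, -0.3, 1.1]
gripper_width: 0.0001
gripper_force: 0.0
t 4.6 tcp [0.621  0.1249 0.1435] rot [1.800e+02 1.000e-02 1.669e+01] F [ 0.5 -0.3  1.1] w 0.0001 travel units [-0.73  0.1  -0.06] spin units -0.0
```

```bash
python3 -m handwheel '[{"grip":1,"travel":[-0.73,0.1,-0.06],"spin":0},{"grip":1,"travel":[-0.88,0,0.2],"spin":0},{"grip":1,"travel":[-0.76,0,0.48],"spin":0},{"grip":1,"travel":[-0.4,0,0.64],"spin":0},{"grip":1,"travel":[-0.2,0,0.6],"spin":0},{"grip":1,"travel":[0,0,0.1],"spin":0},{"grip":1,"travel":[0,0,0],"spin":0}]' 40
python3 - <<'E'
from h import *
goto(*cw(.052-.0625,-.11),.083+.008,16.7)
E
```

```text
time_s: 5.48
tcp_pos: [0.5519, 0.101, 0.0947]
eef_rot: [180.0, -0.0, 16.7]
contact_force: [0.6, -0.7, 0.4]
gripper_width: 0.0005
gripper_force: 0.0
t 5.47 tcp [0.5519 0.101  0.0947] rot [ 1.7999e+02 -1.0000e-02  1.6660e+01] F [ 0.6 -0.7  0.4] w 0.0005 travel units [-0.05 -0.02  0.15] spin units -0.01
```

```bash
python3 -m handwheel '[{"grip":1,"travel":[0,0,0.12],"spin":0},{"grip":1,"travel":[0,0,0],"spin":0}]'; python3 -m handwheel '[{"grip":1,"travel":[0,0,0.04],"spin":0},{"grip":1,"travel":[0,0,0],"spin":0}]'
```

```text
time_s: 5.72
tcp_pos: [0.5516, 0.1008, 0.0916]
eef_rot: [-180.0, 0.0, 16.6]
contact_force: [-0.4, -0.4, 0.7]
gripper_width: 0.0004
gripper_force: 0.0
time_s: 5.98
tcp_pos: [0.5514, 0.1007, 0.0906]
eef_rot: [180.0, 0.0, 16.6]
contact_force: [-0.5, 0.6, 0.6]
gripper_width: 0.0004
gripper_force: 0.0
```

```bash
python3 -m handwheel '[{"grip":1,"travel":[0,0,0.06],"spin":0},{"grip":1,"travel":[0,0,0],"spin":0}]'; python3 -m handwheel '[{"grip":1,"travel":[0,0,0.06],"spin":0},{"grip":1,"travel":[0,0,0],"spin":0}]'
```

```text
time_s: 6.22
tcp_pos: [0.5513, 0.1007, 0.089]
eef_rot: [-180.0, 0.0, 16.6]
contact_force: [-0.1, -0.3, 0.1]
gripper_width: 0.0006
gripper_force: 0.0
time_s: 6.48
tcp_pos: [0.5513, 0.1007, 0.0875]
eef_rot: [180.0, 0.0, 16.6]
contact_force: [-0.1, 0.3, -0.0]
gripper_width: 0.0003
gripper_force: 0.0
```

```bash
python3 - <<'E'
from m import *
shot('scene','s4.png'); im=cv2.imread('pics/s4.png'); shot('top','t4.png'); b=cv2.imread('pics/t4.png')
o=np.hstack([cv2.resize(im[165:265,235:335],(400,400),interpolation=cv2.INTER_CUBIC),cv2.resize(b[155:255,200:300],(400,400),interpolation=cv2.INTER_CUBIC)])
cv2.imwrite('pics/c4.png',o)
print(telemetry.get_state()['contact_force'])
E
```

```text
[0.6661 0.1447 0.0554]
```

View pics/c4.png

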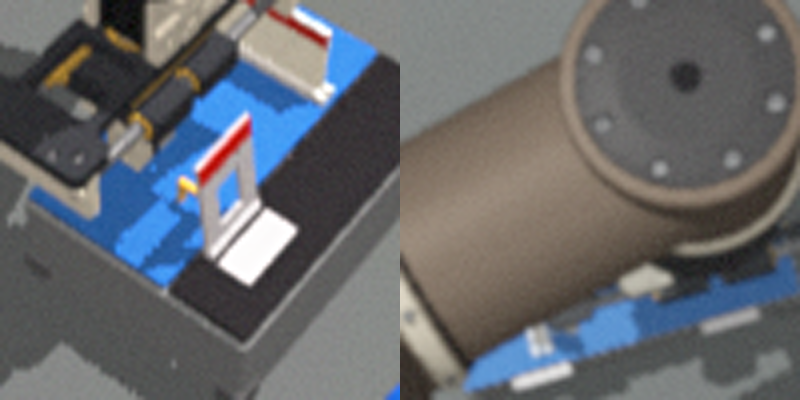

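```bash
python3 - <<'E'
from m import *
k=lambda p:((proj(S,p)-[235,165])*4)
for n,p in {'tcp':tool()[:3,3],'tip':tool()[:3,3]-[0,0,.008],'hingeL':[*cw(.052,-.133),.083],'hingeR':[*cw(.052,-.087),.083],'topL':[*cw(.052,-.133),.158],'topR':[*cw(.052,-.087),.158],'cardfar':[*cw(.04,0),.14],'cornerfar-':[*cw(.052+.05,-.165),.08],'fl':[*cw(-.06,-.165),.08],'staple':[*cw(.024,-.11),.0995]}.items(): print(n,np.round(k(p)))
E
```

```text
tcp [140. 165.]
tip [140. 173.]
hingeL [201. 251.]
hingeR [250. 198.]
topL [205. 175.]
topR [257. 119.]
cardfar [329.  32.]
cornerfar- [238. 342.]
fl [ 13. 188.]
staple [187. 182.]
```

```bash
python3 - <<'E'
import cv2
im=cv2.imread('pics/s4.png'); cv2.imwrite('pics/c5.png',cv2.resize(im[120:255,190:370],(800,600),interpolation=cv2.INTER_CUBIC))
E
```

```text
(no output)
```

View pics/c5.png

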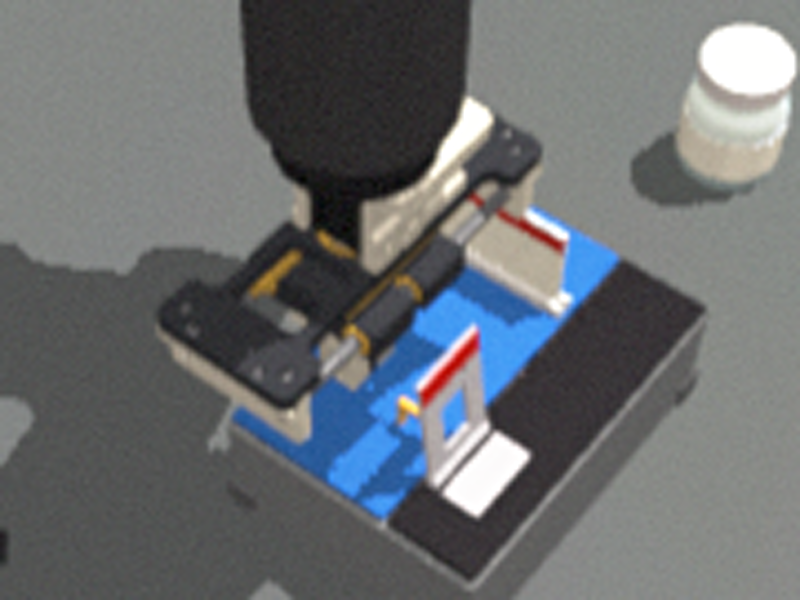

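```bash
python3 - <<'E'
from m import *
k=lambda p:((proj(S,p)-[235,165])*4); q=lambda p:((proj(Tp,p)-[200,165])*4)
for th in (1.0,1.3,1.5,1.57,1.7,1.8,2.0,2.3):
  x=.052-.075*np.cos(th);z=.083+.075*np.sin(th)
  print(th,[np.round(f([*cw(x,y),z])) for f in (k,q) for y in (-.133,-.087)])
print('hinge',[np.round(q([*cw(.052,y),.083])) for y in (-.133,-.087)],'leafrear',[np.round(q([*cw(.0816,y),.084])) for y in (-.133,-.087)])
print(telemetry.get_state()['tcp_pos'])
E
```

```text
1.0 [array([144., 149.]), array([196.,  95.]), array([324., 146.]), array([248., 167.])]
1.3 [array([174., 158.]), array([227., 104.]), array([314., 110.]), array([238., 131.])]
1.5 [array([197., 170.]), array([249., 115.]), array([307.,  85.]), array([231., 106.])]
1.57 [array([205., 175.]), array([257., 119.]), array([305.,  76.]), array([229.,  98.])]
1.7 [array([219., 185.]), array([272., 129.]), array([300.,  60.]), array([224.,  82.])]
1.8 [array([231., 194.]), array([283., 138.]), array([297.,  49.]), array([221.,  71.])]
2.0 [array([252., 213.]), array([304., 156.]), array([290.,  28.]), array([215.,  49.])]
2.3 [array([280., 245.]), array([331., 188.]), array([282.,   3.]), array([207.,  24.])]
hinge [array([306., 101.]), array([234., 121.])] leafrear [array([293.,  55.]), array([221.,  76.])]
[0.5514 0.1007 0.0876]
```

I read c5 as the hasp still standing at about 1.5 rad, with the fingers now in front of it, so the sweep missed. I'll go back behind it and look at the contact up close.

```bash
python3 -m handwheel '[{"grip":1,"travel":[0,0,-1],"spin":0},{"grip":1,"travel":[0,0,-1],"spin":0},{"grip":1,"travel":[0,0,-1],"spin":0},{"grip":1,"travel":[0,0,-1],"spin":0},{"grip":1,"travel":[0.5,0,-1],"spin":0},{"grip":1,"travel":[1,0,0],"spin":0},{"grip":1,"travel":[1,0,0],"spin":0},{"grip":1,"travel":[1,0,0],"spin":0}]'; python3 -m handwheel '[{"grip":1,"travel":[1,0,0],"spin":0},{"grip":1,"travel":[0.2,0,0.8],"spin":0},{"grip":1,"travel":[0,0,1],"spin":0},{"grip":1,"travel":[0,0,1],"spin":0},{"grip":1,"travel":[0,0,0.2],"spin":0},{"grip":1,"travel":[0,0,0],"spin":0}]'
python3 - <<'E'
from m import *
d=tool()[:2,3]-C; print(d@U,d@V)
shot('scene','s6.png');im=cv2.imread('pics/s6.png'); cv2.imwrite('pics/c6.png',cv2.resize(im[150:255,230:370],(800,600),interpolation=cv2.INTER_CUBIC))
E
```

```text
time_s: 7.58
tcp_pos: [0.636, 0.126, 0.2127]
eef_rot: [-180.0, -0.0, 16.6]
contact_force: [0.3, 0.6, -0.3]
gripper_width: 0.0005
gripper_force: 0.0
time_s: 8.32
tcp_pos: [0.6638, 0.1342, 0.1376]
eef_rot: [180.0, 0.0, 16.6]
contact_force: [0.6, -0.4, 0.2]
gripper_width: 0.0001
gripper_force: 0.0
0.10746502858344603 -0.11089206931853252
```

View pics/c6.png

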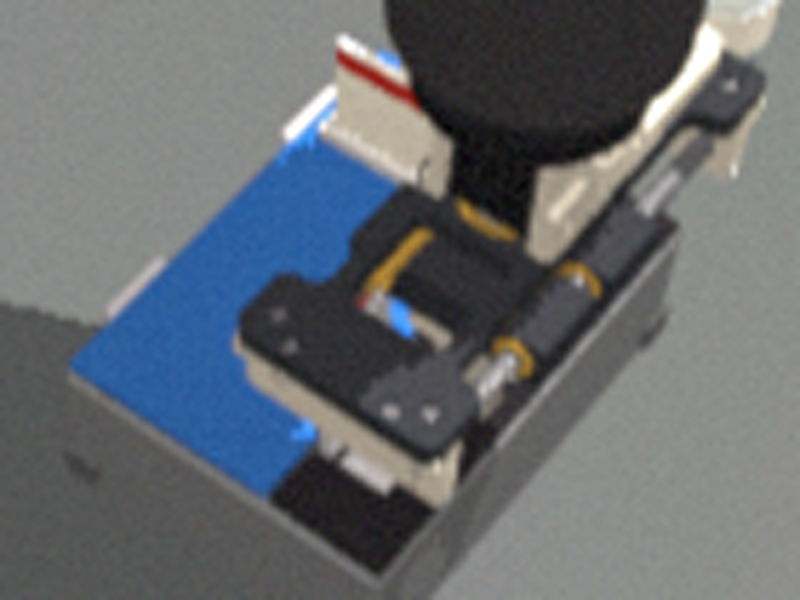

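```bash
python3 -m handwheel '[{"grip":1,"travel":[-1,0,0],"spin":0},{"grip":1,"travel":[-0.8,0,0],"spin":0},{"grip":1,"travel":[0,0,0],"spin":0}]';python3 -m handwheel '[{"grip":1,"travel":[-0.4,0,0],"spin":0},{"grip":1,"travel":[-0.4,0,0],"spin":0},{"grip":1,"travel":[-0.4,0,0.1],"spin":0},{"grip":1,"travel":[0,0,0],"spin":0}]'
python3 - <<'E'
from m import *
d=tool()[:2,3]-C; print(d@U,d@V)
shot('scene','s7.png');im=cv2.imread('pics/s7.png'); shot('wrist','w7.png'); cv2.imwrite('pics/c7.png',cv2.resize(im[150:255,230:370],(800,600),interpolation=cv2.INTER_CUBIC))
E
```

```text
time_s: 8.75
tcp_pos: [0.6207, 0.1214, 0.1395]
eef_rot: [-180.0, -0.1, 16.6]
contact_force: [0.5, 0.3, 0.3]
gripper_width: 0.0003
gripper_force: 0.0
time_s: 9.25
tcp_pos: [0.5912, 0.1126, 0.1351]
eef_rot: [-180.0, 0.0, 16.6]
contact_force: [-0.0, -0.2, 1.6]
gripper_width: 0.0004
gripper_force: 0.1
0.031763371561611006 -0.11073100741376476
```

View pics/c7.png

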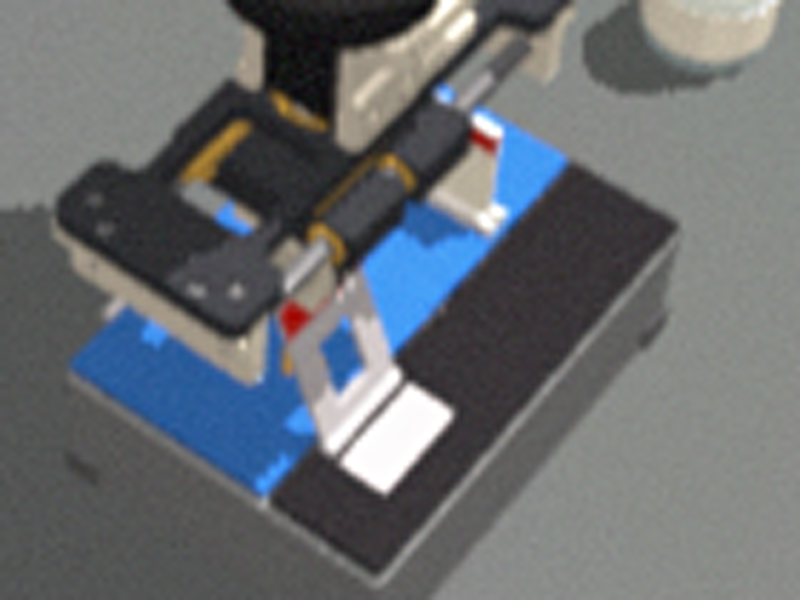

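```bash
python3 -m handwheel '[{"grip":1,"travel":[-0.2,0,0.03],"spin":0},{"grip":1,"travel":[-0.2,0,0.06],"spin":0},{"grip":1,"travel":[-0.25,0,0.16],"spin":0},{"grip":1,"travel":[-0.25,0,0.2],"spin":0},{"grip":1,"travel":[-0.14,0,0.18],"spin":0},{"grip":1,"travel":[-0.14,0,0.18],"spin":0},{"grip":1,"travel":[0,0,0],"spin":0}]'
python3 - <<'E'
from m import *
T=tool()[:3,3];d=T[:2]-C; print('corner rel',d@U-.052-.0095,T[2]-.008-.083)
shot('scene','s8.png');im=cv2.imread('pics/s8.png'); cv2.imwrite('pics/c8.png',cv2.resize(im[150:255,230:370],(800,600),interpolation=cv2.INTER_CUBIC))
E
```

```text
time_s: 10.22
tcp_pos: [0.5632, 0.1042, 0.1144]
eef_rot: [180.0, 0.0, 16.6]
contact_force: [0.3, 0.3, 0.4]
gripper_width: 0.0005
gripper_force: 0.0
corner rel -0.059002480728753734 0.023430531006257124
```

View pics/c8.png

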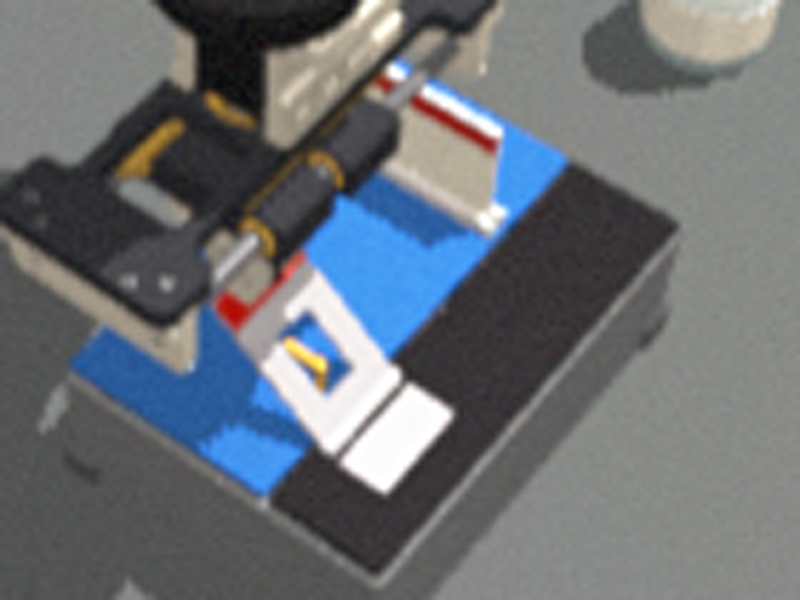

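```bash
python3 -m handwheel '[{"grip":1,"travel":[-0.12,0,0.2],"spin":0},{"grip":1,"travel":[-0.12,0,0.2],"spin":0},{"grip":1,"travel":[-0.06,0,0.2],"spin":0},{"grip":1,"travel":[-0.02,0,0.2],"spin":0},{"grip":1,"travel":[0,0,0],"spin":0}]'; python3 -m handwheel '[{"grip":1,"travel":[0,0,0.08],"spin":0},{"grip":1,"travel":[0,0,0.08],"spin":0},{"grip":1,"travel":[0,0,0],"spin":0}]'
```

```text
time_s: 10.9
tcp_pos: [0.5561, 0.1021, 0.0943]
eef_rot: [180.0, 0.0, 16.6]
contact_force: [-0.2, -0.9, -0.5]
gripper_width: 0.0004
gripper_force: 0.0
time_s: 11.28
tcp_pos: [0.5563, 0.1021, 0.0907]
eef_rot: [180.0, 0.0, 16.6]
contact_force: [-0.8, -0.8, -0.0]
gripper_width: 0.0004
gripper_force: 0.0
```

```bash
cat > red.py <<'E'
from m import *
def red(n='s9.png'):
    shot('scene',n); im=cv2.cvtColor(cv2.imread('pics/'+n),cv2.COLOR_BGR2HSV)[175:240,245:310]
    m=((im[...,0]<8)|(im[...,0]>172))&(im[...,1]>130)&(im[...,2]>60); v,u=np.nonzero(m); print('red',len(u),u.min()+245,u.max()+245,v.min()+175,v.max()+175,'mean',u.mean()+245,v.mean()+175)
    for th in (0,.1,.2,.4,1.0,1.5): 
        print(th,[np.round(proj(S,[*cw(.052-.07*np.cos(th),y),.084+.07*np.sin(th)])) for y in (-.133,-.087)])
red()
E
python3 red.py
python3 -m handwheel '[{"grip":1,"travel":[0,0,0.06],"spin":0},{"grip":1,"travel":[0,0,0],"spin":0}]';python3 -m handwheel '[{"grip":1,"travel":[0,0,0.06],"spin":0},{"grip":1,"travel":[0,0,0],"spin":0}]'
```

```text
red 15 265 268 205 209 mean 266.4 206.93333333333334
0 [array([261., 211.]), array([274., 199.])]
0.1 [array([261., 210.]), array([274., 197.])]
0.2 [array([261., 208.]), array([274., 196.])]
0.4 [array([263., 206.]), array([275., 193.])]
1.0 [array([272., 204.]), array([285., 190.])]
1.5 [array([284., 209.]), array([297., 195.])]
time_s: 11.58
tcp_pos: [0.5562, 0.1021, 0.0893]
eef_rot: [-180.0, 0.0, 16.6]
contact_force: [-0.3, -0.5, 0.6]
gripper_width: 0.0009
gripper_force: 0.0
time_s: 11.82
tcp_pos: [0.5562, 0.1021, 0.0877]
eef_rot: [180.0, 0.0, 16.6]
contact_force: [0.1, 0.8, 0.1]
gripper_width: 0.0007
gripper_force: 0.0
```

```bash
python3 -m handwheel '[{"grip":1,"travel":[0,0,0.06],"spin":0},{"grip":1,"travel":[0,0,0],"spin":0}]' | sed -n 2,4p;python3 -m handwheel '[{"grip":1,"travel":[0,0,0.06],"spin":0},{"grip":1,"travel":[0,0,0],"spin":0}]'| sed -n 2,4p; python3 red.py | head -1
```

```text
tcp_pos: [0.5562, 0.1021, 0.0862]
eef_rot: [180.0, 0.0, 16.6]
contact_force: [-0.1, -0.1, -0.1]
tcp_pos: [0.5562, 0.1021, 0.0847]
eef_rot: [-180.0, 0.0, 16.6]
contact_force: [-0.7, 0.4, -0.6]
red 8 265 267 207 209 mean 266.125 208.125
```

```bash
for i in 1 2 3; do python3 -m handwheel '[{"grip":1,"travel":[0,0,0.05],"spin":0},{"grip":1,"travel":[0,0,0],"spin":0}]' | sed -n 2,4p; done; python3 red.py | head -1
```

```text
tcp_pos: [0.5562, 0.1021, 0.0835]
eef_rot: [180.0, 0.0, 16.6]
contact_force: [-0.5, 1.4, 1.2]
tcp_pos: [0.5562, 0.1021, 0.0822]
eef_rot: [180.0, 0.0, 16.6]
contact_force: [0.6, 0.1, -0.6]
tcp_pos: [0.5562, 0.1021, 0.081]
eef_rot: [180.0, 0.0, 16.6]
contact_force: [-0.3, 0.7, -0.3]
red 7 265 267 208 210 mean 266.0 209.0
```

```bash
python3 - <<'E'
import cv2,numpy as np
a=cv2.imread('pics/s9.png'); h=cv2.cvtColor(a,cv2.COLOR_BGR2HSV)
for v in range(192,236):
    r=''
    for u in range(244,306):
        H,s,V=map(int,h[v,u])
        r+= 'R' if (H<8 or H>172) and s>120 and V>60 else 'b' if 100<H<125 and s>120 else 'Y' if 10<H<32 and s>130 and V>90 else '#' if V<70 else 'W' if V>185 else '+' if V>130 else '.'
    print(v,r)
E
```

```text
192 #####.........##############..##.......##bbbbbbbbbbbbbbbbbbbbb
193 ######......++..###########..#........##bbbbbbbbbbbbbbbbbbbbbb
194 ########...++++..#########..#........###bbbbbbbbbbbbbbbbbbbbbb
195 #########..+WW+++.########.##.......####bbbbbbbbbbbbbbbbbbbbbb
196 ##########.+WW++..########YY.......####.bbbbbbbbbbbbbbbbbbbbbb
197 ###########.W++b.########YYYY.#...####bbbbbbbbbbbbbbbbbbbbbbbb
198 ############....#..##..##Y++YY.#.#####bbbbbbbbbbbbbbbbbbbbbbbb
199 #############.....##..+....+.YY#####.bbbbbbbbbbbbbbbbbbbbbbbbb
200 ###########......###.+++..++.YY####.++bbbbbbbbbbbbbbbbbbbbbbbb
201 #######.#........#.+++++++++.YY###.+W++bbbbbbbbbbbbbbbbbbbbbbb
202 #####..............++++++++.++Y###++W+WWWbbbbbbbbbbbbbbbbbbbbb
203 ###................+++++++..++.##.++++WWWWbbbbbbbbbbbbbbbbbbbb
204 ###.................+++++..+++.#.++++WWWWWWbbbbbbbbbbbbbbbbbbb
205 ###..................+++..+++++.++++WWWWWWWWbbbbbbbbbbbbbbbbb+
206 ##...................++..++++++.++++WWWWWWWWWWbbbbbbbbbbbbbb+.
207 ###..+......+......#.+.++++++++++++++WWWWWWWWWWbbbbbbbbbbbbb.#
208 .###.............###..RR
[... 1147 characters left out ...]
bbbbb+WWWWWWWWWW++WWWWWWWWWWWW
226 ................bbbbbbbbbbbbbbbbbbbbbb+WWWWWWWW++WWWWWWWWWWWWW
227 ..................bbbbbbbbbbbbbbbbbbbbbb+WWWWWW+WWWWWWWWWWWWW+
228 ...................bbbbbbbbbbbbbbbbbbbbb..+WW+.WWWWWWWWWWWWW+.
229 .....................bbbbbbbbbbbbbbbbbb.##.++.WWWWWWWWWWWWW+.#
230 ......................bbbbbbbbbbbbbbbbb.###..+WWWWWWWWWWWWW.##
231 #......................+bbbbbbbbbbbbbb.######.WWWWWWWWWWWW.###
232 ###......................bbbbbbbbbbbb.########.WWWWWWWWWW.####
233 ###.......................+bbbbbbbbb.##########.+WWWWWWW+#####
234 ..#.........................bbbbbbb.#############.WWWWW+######
235 .............................bbbbb.###############.+WW+#######
```

The pixel map shows the hasp is still slightly raised (about 0.15 rad), so the fingertips sit roughly 2 cm higher than expected. That also explains why the first sweep passed over the top. I'll press further down, watching the force.

```bash
for i in 1 2 3 4; do python3 -m handwheel '[{"grip":1,"travel":[0,0,0.06],"spin":0},{"grip":1,"travel":[0,0,0.03],"spin":0},{"grip":1,"travel":[0,0,0],"spin":0}]' | sed -n 2,4p; done; python3 red.py | head -1
```

```text
tcp_pos: [0.5562, 0.1021, 0.0788]
eef_rot: [180.0, 0.0, 16.6]
contact_force: [-0.4, 1.1, 0.2]
tcp_pos: [0.5562, 0.1021, 0.0765]
eef_rot: [180.0, 0.0, 16.6]
contact_force: [0.2, -0.6, 0.1]
tcp_pos: [0.5562, 0.1021, 0.0743]
eef_rot: [-180.0, 0.0, 16.6]
contact_force: [0.2, 0.2, 0.8]
tcp_pos: [0.5562, 0.1021, 0.072]
eef_rot: [180.0, 0.0, 16.6]
contact_force: [-0.6, -0.2, 0.5]
red 1 266 266 211 211 mean 266.0 211.0
```

```bash
for i in 1 2 3; do python3 -m handwheel '[{"grip":1,"travel":[0,0,0.04],"spin":0},{"grip":1,"travel":[0,0,0],"spin":0}]' | sed -n 2,4p; done; python3 - <<'E'
from m import *
shot('scene','s10.png')
im=cv2.imread('pics/s10.png')
h=cv2.cvtColor(im,cv2.COLOR_BGR2HSV)
for v in range(208,224):
    r=h[v,258:285]; print(v,''.join('R' if (H<8 or H>172) and s>120 and V>60 else 'b' if 100<H<125 and s>120 else 'W' if V>185 else '+' for H,s,V in r.astype(int)))
for th in (0,.05,.1,.15): print(th,[np.round(proj(S,[*cw(.052-r*np.cos(th),-.133),.083+r*np.sin(th)]),1) for r in (.02,.05,.075)])
E
```

```text
tcp_pos: [0.5562, 0.1021, 0.0711]
eef_rot: [-180.0, 0.0, 16.6]
contact_force: [0.2, 0.2, 0.3]
tcp_pos: [0.5562, 0.1021, 0.07]
eef_rot: [180.0, 0.0, 16.6]
contact_force: [-0.3, 0.6, 0.1]
tcp_pos: [0.5562, 0.1021, 0.069]
eef_rot: [180.0, 0.0, 16.6]
contact_force: [0.4, -0.7, 0.1]
208 ++++++++W+++++++++++++WWWWW
209 +++++++W++++++++++++++WWWWW
210 ++++++++++++++++++++b+WWWWW
211 +++++++++++++++++++bb+WWWWW
212 ++++++++R+++++++++bbb++WWWW
213 +++++++++WW++++++bbbb+++WWW
214 ++++++b+++WW+W++++bbb++WbbW
215 +++++bbb+++++++W++++++Wbbbb
216 ++++bbbbbb+++W+++WWWWWbbbbb
217 ++++bbbbbbb++++++WWWWWWbbbb
218 ++++bbbbbbbbb+++WWWWWWWW+bb
219 ++++bbbbbbbbbb++WWWWWWWWWWb
220 ++++bbbbbbbbbbb++WWWWWWWWWW
221 ++++bbbbbbbbbbbbb+WWWWWWWWW
222 ++++bbbbbbbbbbbbbb+WWWWWWWW
223 ++++bbbbbbbbbbbbbbbbWWWWWWW
0 [array([278.2, 223.1]), array([267.8, 216.2]), array([259.4, 210.6])]
0.05 [array([278.2, 222.9]), array([267.8, 215.6]), array([259.4, 209.7])]
0.1 [array([278.2, 222.7]), array([267.9, 215. ]), array([259.4, 208.8])]
0.15 [array([278.3, 222.4]), array([268. , 214.5]), array([259.5, 208. ])]
```

```bash
for i in 1 2 3 4; do python3 -m handwheel '[{"grip":1,"travel":[0,0,0.04],"spin":0},{"grip":1,"travel":[0,0,0],"spin":0}]' | sed -n '2p;4p'; done
```

```text
tcp_pos: [0.5562, 0.1021, 0.068]
contact_force: [0.4, 0.4, 0.2]
tcp_pos: [0.5562, 0.1021, 0.067]
contact_force: [0.2, 0.3, -0.3]
tcp_pos: [0.5562, 0.1021, 0.066]
contact_force: [-0.2, 0.1, -0.3]
tcp_pos: [0.5563, 0.1021, 0.0655]
contact_force: [-1.1, -0.9, 5.3]
```

```bash
python3 -m handwheel '[{"grip":1,"travel":[0,0,0.03],"spin":0},{"grip":1,"travel":[0,0,0],"spin":0}]' | sed -n '2p;4p'; python3 -m handwheel '[{"grip":1,"travel":[0,0,-0.4],"spin":0},{"grip":1,"travel":[0,0,-1],"spin":0},{"grip":1,"travel":[0,0,-1],"spin":0},{"grip":1,"travel":[0,0,-1],"spin":0},{"grip":-1,"travel":[-0.4,0.8,-1],"spin":0},{"grip":-1,"travel":[-0.6,1,-1],"spin":0},{"grip":-1,"travel":[-0.6,1,0],"spin":0},{"grip":-1,"travel":[-0.6,1,0],"spin":0}]'; python3 -m handwheel '[{"grip":-1,"travel":[-0.6,1,0],"spin":0.5},{"grip":-1,"travel":[-0.6,1,0],"spin":0.5},{"grip":-1,"travel":[-0.6,1,0],"spin":0.5},{"grip":-1,"travel":[-0.6,1,0],"spin":0.5},{"grip":-1,"travel":[-0.6,1,0],"spin":0.5}]' | head -4; python3 - <<'E'
from m import *
goto(.4525,-.300,.17,4)
shot('scene','s11.png')
im=cv2.imread('pics/s11.png')
h=cv2.cvtColor(im,cv2.COLOR_BGR2HSV)
for v in range(192,224):
    r=h[v,250:290]; print(v,''.join('R' if (H<8 or H>172) and s>120 and V>60 else 'b' if 100<H<125 and s>120 else 'W' if V>185 else '+' for H,s,V in r.astype(int)))
print([np.round(proj(S,[*cw(.052-.075,y),.084]),1) for y in (-.133,-.087)])
E
```

```text
tcp_pos: [0.5563, 0.1021, 0.0653]
contact_force: [-3.5, -0.9, 9.4]
time_s: 17.77
tcp_pos: [0.5305, -0.0054, 0.2001]
eef_rot: [-180.0, -0.1, 16.6]
contact_force: [-0.1, -0.6, 0.2]
gripper_width: 0.0347
gripper_force: 0.0
time_s: 18.4
tcp_pos: [0.4822, -0.1428, 0.1997]
eef_rot: [-180.0, -0.0, 4.0]
contact_force: [0.5, -0.4, -0.3]
t 18.4 tcp [ 0.4822 -0.1428  0.1997] rot [-180.     -0.03    4.04] F [ 0.5 -0.4 -0.3] w 0.0844 travel units [-1.63  6.19  1.19] spin units 0.01
192 +++++++++++++bbbbbbbbbbbbbbbbbbbbbbbbbbb
193 ++++++++++++bbbbbbbbbbbbbbbbbbbbbbbbbbbb
194 +++++++++++bbbbbbbbbbbbbbbbbbbbbbbbbbbbb
195 +++++++WW+bbbbbbbbbbbbbbbbbbbbbbbbbbbbbb
196 ++++++WWWbbbbbbbbbbbbbbbbbbbbbbbbbbbbbbb
197 +++++WWWWbbbbbbbbbbbbbbbbbbbbbbbbbbbbbbb
198 ++++WWWWbbbbbbbbbbbbbbWWbbbbbbbbbbbbbbbb
199 +++WWWWbbbbbbbbbbbbbbWWRWWbbbbbbbbbbbbbb
200 ++WWWWbbbbbbbbbbbbbbWWRRRRWWbbbbbbbbbbbb
201 +WWWWbbbbbbbbbbbbbbWWRRRRRRWWbbbbbbbbbbb
202 WWWWbbbbbbbbbbbbbbWWRRRRRRRWWWbbbbbbbbbb
203 WWWbbbbbbbbbbbbbbWWRRRRRRRWWWWWWbbbbbbbb
204 WWbbbbbbbbbbbbbbWWRRRRRRRWWWWWWWWbbbbbbb
205 WbbbbbbbbbbbbbbbWRRRRRRRWWWWWWWWWWWbb
[... 160 characters left out ...]
RRRWWWWWWWWW+WWWWWWWWWW
210 bbbbbbbbbbbWRRRRRRRWWWWWWWWWb+WWWWWWWWWW
211 bbbbbbbbbbbWRRRRRRWWWWWWWWWbb+WWWWWWWWWW
212 bbbbbbbbbbb+RRRRRWWWWWWWWWbbb+++WWWWWWWW
213 bbbbbbbbbbbb++RRWWWWWWWWWbbbb+++WWWWWWWW
214 bbbbbbbbbbbbbb+WWWWWWWWWWWbbb+++bb+WW+WW
215 bbbbbbbbbbbbbbb+WWWWWWWWWWWbb++bbbb+++++
216 bbbbbbbbbbbbbbbbb+WWWWWWWWWWWbbbbbb++bbW
217 bbbbbbbbbbbbbbbbbb+WWWWWWWWWWWWbbbb++bWW
218 bbbbbbbbbbbbbbbbbbbb+WWWWWWWWWWW+bb++WWW
219 bbbbbbbbbbbbbbbbbbbbb+WWWWWWWWWWWWbbWWWW
220 +bbbbbbbbbbbbbbbbbbbbbb+WWWWWWWWWWWWWWWW
221 +++bbbbbbbbbbbbbbbbbbbbbWWWWWWWWWWWWWWWW
222 ++++bbbbbbbbbbbbbbbbbbbbbb+WWWWWWWWWWWWW
223 ++++++bbbbbbbbbbbbbbbbbbbbbW+WWWWWWWWWWW
[array([259.4, 210.3]), array([271.8, 197.7])]
```

```bash
python3 -m handwheel '[{"grip":-1,"travel":[-0.3,1,0],"spin":0},{"grip":-1,"travel":[-0.3,1,0],"spin":0},{"grip":-1,"travel":[-0.3,1,0],"spin":0},{"grip":-1,"travel":[-0.3,1,0],"spin":0},{"grip":-1,"travel":[-0.3,0.8,0],"spin":0},{"grip":-1,"travel":[-0.1,0.3,0],"spin":0},{"grip":-1,"travel":[0,0,0],"spin":0}]' | head -3; python3 - <<'E'
from m import *
goto(.4525,-.300,.12,4)
W=shot('wrist','w12.png'); np.save('w12.npy',W[1]); print(W[1])
for t in ['clip','latch_plate','hinge','hex_key']:
    r=models.find_in('wrist',t); print(t,[(np.round(x['position']).tolist(),round(x['p'],2)) for x in r[:4]])
for n,p,z in [('latch',(393,209),.003),('hinge',(351,255),.01),('hex',(392,159),.004),('clip',(438,259),.05)]:
    w=onz(Tp,p,z); print(n,w,proj(W,w))
    T=np.array(W[1]).copy(); T[2,3]+=.024; print('  +24',proj((W[0],T),w))
cv2.imwrite('pics/w12v.png',cv2.imread('pics/w12.png'))
E
```

```text
time_s: 19.32
tcp_pos: [0.4517, -0.2721, 0.1994]
eef_rot: [-180.0, -0.0, 4.1]
t 19.32 tcp [ 0.4517 -0.2721  0.1994] rot [-180.     -0.      4.08] F [-0.1  0.8  0.7] w 0.0875 travel units [-0.05  1.11  3.18] spin units 0.02
[[ 0.0713 -0.9643 -0.2552  0.5193]
 [-0.9975 -0.069  -0.018  -0.2675]
 [-0.0002  0.2558 -0.9667  0.3765]
 [ 0.      0.      0.      1.    ]]
clip [([270.0, 295.0], 0.76), ([312.0, 186.0], 0.71), ([325.0, 88.0], 0.67)]
latch_plate [([227.0, 42.0], 0.64)]
hinge [([127.0, 150.0], 0.8), ([311.0, 184.0], 0.19)]
hex_key []
latch [ 0.5854 -0.2077  0.003 ] [228.1102  45.9357]
  +24 [231.4612  50.3719]
hinge [ 0.4635 -0.0956  0.01  ] [122.2173 156.6172]
  +24 [131.697  154.1916]
hex [ 0.7197 -0.2079  0.004 ] [ 232.5259 -110.9349]
  +24 [235.924  -95.0351]
clip [ 0.4535 -0.3055  0.05  ] [314.0192 186.1654]
  +24 [311.8707 181.5957]
```

View pics/w12v.png

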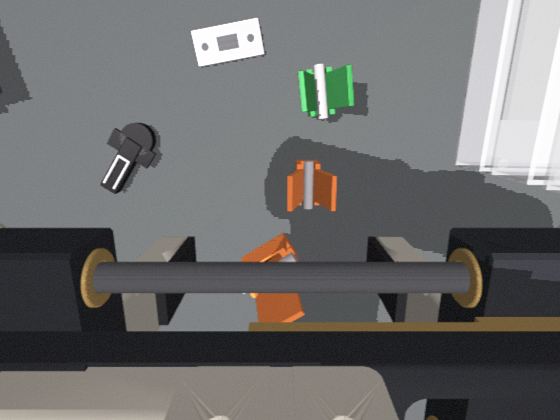

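The wrist view shows the small orange clip at (312,186). Its pin runs nearly vertical in the image and its tails lie to the left and right. The large orange clip is at (270,295) and the green one at (325,88). The wrist pose agrees with the table, so I'll check where the fingertips really end by projecting them.

```bash
python3 - <<'E'
from m import *
c=viewer.calibration('wrist'); W=(c,np.load('w12.npy')); print(c['fx'],np.array(c['T_tool_cam'])[:3])
T=tool()
for z in (-.04,-.03,-.02,-.011,0,.008):
    print(z,[np.round(proj(W,(T@[x,y,z,1])[:3]),0) for x in (-.0095,.0095) for y in (-.0438,.0438)])
# table scale check: clip spacing
im=cv2.cvtColor(cv2.imread('pics/w12.png'),cv2.COLOR_BGR2HSV)
m=(im[...,0]<14)&(im[...,1]>150)&(im[...,2]>60); m[:150]=0;m[215:]=0
v,u=np.nonzero(m); print('orange ext',u.min(),u.max(),v.min(),v.max())
print('tails at z.081',[onz(W,p,.081) for p in [(288,193),(336,193)]], 'pin', [onz(W,p,.038) for p in [(308,161),(310,209)]])
E
```

```text
330.90000074675805 [[ 0.0002 -0.9667 -0.2559  0.0677]
 [ 1.      0.0002 -0.0001  0.0001]
 [ 0.0002 -0.2559  0.9667 -0.1771]]
-0.04 [array([184., 289.]), array([375., 289.]), array([181., 250.]), array([378., 250.])]
-0.03 [array([190., 279.]), array([369., 278.]), array([187., 242.]), array([372., 242.])]
-0.02 [array([195., 269.]), array([364., 269.]), array([192., 235.]), array([366., 235.])]
-0.011 [array([199., 262.]), array([360., 262.]), array([197., 229.]), array([362., 229.])]
0 [array([204., 254.]), array([356., 254.]), array([202., 222.]), array([357., 222.])]
0.008 [array([207., 248.]), array([353., 248.]), array([205., 218.]), array([354., 218.])]
orange ext 287 336 160 210
tails at z.081 [array([ 0.4517, -0.2787,  0.081 ]), array([ 0.4548, -0.3226,  0.081 ])] pin [array([ 0.4768, -0.2982,  0.038 ]), array([ 0.4261, -0.305 ,  0.038 ])]
```

```bash
python3 - <<'E'
from m import *
c=viewer.calibration('wrist'); W=(c,np.load('w12.npy'))
def mask(f,hs=14):
    im=cv2.cvtColor(cv2.imread(f),cv2.COLOR_BGR2HSV); m=((im[...,0]<18)&(im[...,1]>140)&(im[...,2]>90)).astype(np.uint8); n,l,s,ce=cv2.connectedComponentsWithStats(m); return l,s,ce
for f in ('top0','scene0','w12'):
    l,s,ce=mask('pics/'+f+'.png')
    for i in range(1,len(s)):
        if s[i][4]>60:
            v,u=np.nonzero(l==i); k=v.argmin(); print(f,s[i],np.round(ce[i]),'topmost',u[k],v[k])
p=(288,236)
for z in (.08,.1,.12,.14):
    q=onz(W,p,z); print(z,q,proj(Tp,q),proj(S,q))
goto(.4525,-.3008,.0285,4.8)
E
```

```text
top0 [426 252   7  17  67] [428. 261.] topmost 428 252
top0 [437 252  13  16 151] [443. 259.] topmost 437 252
top0 [406 285  24  21 141] [417. 295.] topmost 428 285
top0 [415 296  31  20 296] [431. 306.] topmost 434 296
top0 [  6 307  23  16 165] [ 19. 312.] topmost 12 307
scene0 [   0    0   99  114 4165] [46. 73.] topmost 58 0
scene0 [  365     0   195   190 22286] [483.  68.] topmost 415 0
scene0 [  65  207   46   84 1285] [ 90. 243.] topmost 76 207
scene0 [  313   221   247   199 13482] [466. 337.] topmost 559 221
scene0 [453 387  22  16  63] [463. 395.] topmost 469 387
w12 [287 160  18  52 652] [295. 186.] topmost 296 160
w12 [312 160  25  51 859] [324. 188.] topmost 312 160
w12 [241 234  57  28 832] [271. 251.] topmost 281 234
w12 [ 250  293   55   30 1308] [278. 307.] topmost 250 293
0.08 [ 0.4096 -0.282   0.08  ] [432.8558 276.537 ] [ 87.8776 246.241 ]
0.1 [ 0.417 -0.281  0.1  ] [434.9501 273.2599] [ 86.0348 243.8603]
0.12 [ 0.4244 -0.28    0.12  ] [437.1138 269.8741] [ 84.1059 241.3685]
0.14 [ 0.4318 -0.279   0.14  ] [439.3505 266.3742] [ 82.0847 238.7574]
t 19.57 tcp [ 0.4521 -0.2714  0.1994] rot [-180.     -0.01    4.17] F [-0.6  0.5  0.4] w 0.0878 travel units [-0.07  1.17  6.84] spin units -0.13
```

```bash
python3 -m handwheel '[{"grip":-1,"travel":[0,0.6,0.5],"spin":-0.13},{"grip":-1,"travel":[0,0.57,1],"spin":0},{"grip":-1,"travel":[0,0,1],"spin":0},{"grip":-1,"travel":[0,0,1],"spin":0},{"grip":-1,"travel":[0,0,1],"spin":0},{"grip":-1,"travel":[0,0,0],"spin":0}]'; python3 - <<'E'
from m import *
goto(.4525,-.3008,.0285,4.8)
W=shot('wrist','w13.png')
im=cv2.cvtColor(cv2.imread('pics/w13.png'),cv2.COLOR_BGR2HSV); m=((im[...,0]<18)&(im[...,1]>140)&(im[...,2]>60)).astype(np.uint8); n,l,s,ce=cv2.connectedComponentsWithStats(m); print(s[s[:,4]>80])
for x in (.435,.4525,.47): print(x,[np.round(proj(W,[x,y,.081])) for y in (-.3238,-.3008,-.2778)])
E
```

```text
time_s: 20.32
tcp_pos: [0.4529, -0.3004, 0.0853]
eef_rot: [-179.9, 0.2, 4.8]
contact_force: [-0.0, -0.1, 0.2]
gripper_width: 0.0878
gripper_force: 0.0
t 20.32 tcp [ 0.4529 -0.3004  0.0853] rot [-179.92    0.2     4.8 ] F [-0.  -0.1  0.2] w 0.0878 travel units [-0.01  0.02  2.27] spin units 0.0
[[     0      0    560    420 229204]
 [   243    176     78     86   3672]
 [   184    293     86     39   2323]]
0.435 [array([317., 267.]), array([279., 264.]), array([241., 261.])]
0.4525 [array([321., 240.]), array([282., 237.]), array([242., 234.])]
0.47 [array([324., 211.]), array([284., 208.]), array([244., 205.])]
```

```bash
python3 -m handwheel '[{"grip":-1,"travel":[0,0,1],"spin":0},{"grip":-1,"travel":[0,0,1],"spin":0},{"grip":-1,"travel":[0,0,0.27],"spin":0},{"grip":-1,"travel":[0,0,0],"spin":0}]' | sed -n 2,4p; python3 -m handwheel '[{"grip":1,"travel":[0,0,0],"spin":0},{"grip":1,"travel":[0,0,0],"spin":0},{"grip":1,"travel":[0,0,0],"spin":0},{"grip":1,"travel":[0,0,0],"spin":0},{"grip":1,"travel":[0,0,0],"spin":0},{"grip":1,"travel":[0,0,0],"spin":0},{"grip":1,"travel":[0,0,0],"spin":0},{"grip":1,"travel":[0,0,0],"spin":0}]' 30
```

```text
tcp_pos: [0.4547, -0.3013, 0.0309]
eef_rot: [180.0, -0.0, 4.8]
contact_force: [1.3, 0.3, 0.8]
time_s: 21.88
tcp_pos: [0.4553, -0.3006, 0.0324]
eef_rot: [180.0, -0.1, 4.8]
contact_force: [-3.7, 11.4, 23.5]
gripper_width: 0.0228
gripper_force: 30.5
```

```bash
python3 -m handwheel '[{"grip":1,"travel":[0,0,-0.12],"spin":0},{"grip":1,"travel":[0,0,-0.12],"spin":0},{"grip":1,"travel":[0,0,-0.12],"spin":0},{"grip":1,"travel":[0,0,0],"spin":0}]' 35; python3 -m handwheel '[{"grip":1,"travel":[0,0,-0.5],"spin":0},{"grip":1,"travel":[0,0,-0.7],"spin":0},{"grip":1,"travel":[0,0,0],"spin":0}]' 45
```

```text
time_s: 22.38
tcp_pos: [0.4541, -0.3012, 0.0391]
eef_rot: [180.0, 0.0, 4.8]
contact_force: [-0.4, -0.0, -1.2]
gripper_width: 0.0195
gripper_force: 35.0
time_s: 22.75
tcp_pos: [0.4553, -0.3016, 0.0709]
eef_rot: [179.9, -0.2, 4.8]
contact_force: [0.1, -0.8, -1.4]
gripper_width: 0.0188
gripper_force: 45.0
```

```bash
python3 -m handwheel '[{"grip":1,"travel":[0,0,-0.8],"spin":0},{"grip":1,"travel":[0,0,-1],"spin":0},{"grip":1,"travel":[0,-0.4,-1],"spin":0},{"grip":1,"travel":[0.1,-0.8,-1],"spin":0},{"grip":1,"travel":[0.2,-1,-1],"spin":0},{"grip":1,"travel":[0.2,-1,-0.8],"spin":0},{"grip":1,"travel":[0.2,-1,0],"spin":0},{"grip":1,"travel":[0.2,-1,0],"spin":0}]' | sed -n 2,6p;  python3 -m handwheel '[{"grip":1,"travel":[0.2,-1,0],"spin":0},{"grip":1,"travel":[0.2,-1,0],"spin":0},{"grip":1,"travel":[0.2,-1,0],"spin":0},{"grip":1,"travel":[0.2,-1,0],"spin":0},{"grip":1,"travel":[0.2,-1,0],"spin":0},{"grip":1,"travel":[0.2,-1,0],"spin":0},{"grip":1,"travel":[0.2,-1,0],"spin":-0.4}]' | sed -n 2,6p; python3 -m handwheel '[{"grip":1,"travel":[0.4,-1,0],"spin":-0.4},{"grip":1,"travel":[0.4,-1,0],"spin":-0.4},{"grip":1,"travel":[0.4,-1,0],"spin":-0.4},{"grip":1,"travel":[0.4,-0.6,0],"spin":-0.4},{"grip":1,"travel":[0,0,0],"spin":-0.4},{"grip":1,"travel":[0,0,0],"spin":0}]' | sed -n 2,6p
python3 -c "
from m import *
goto(*C,.2,16.7)
shot('scene','s14.png');shot('wrist','w14.png');shot('top','t14.png')"
```

```text
tcp_pos: [0.4655, -0.1688, 0.2091]
eef_rot: [-180.0, -0.0, 4.8]
contact_force: [0.0, 0.3, -0.7]
gripper_width: 0.019
gripper_force: 45.0
tcp_pos: [0.4857, 0.0084, 0.2088]
eef_rot: [-180.0, 0.0, 6.8]
contact_force: [0.4, 0.5, 0.2]
gripper_width: 0.0193
gripper_force: 45.0
tcp_pos: [0.5103, 0.1026, 0.2088]
eef_rot: [180.0, 0.0, 16.8]
contact_force: [0.4, -1.0, -1.2]
gripper_width: 0.0193
gripper_force: 45.0
t 25.38 tcp [0.5103 0.1026 0.2088] rot [179.99   0.04  16.79] F [ 0.4 -1.  -1.2] w 0.0193 travel units [ 1.95 -3.88  0.35] spin units 0.02
```

```bash
cat > asc.py <<'E'
import cv2,sys
def asc(f,u0,u1,v0,v1):
    h=cv2.cvtColor(cv2.imread('pics/'+f),cv2.COLOR_BGR2HSV)
    for v in range(v0,v1):
        print(v,''.join('R' if (H<5 or H>172) and s>120 and V>60 else 'o' if 5<=H<20 and s>170 and V>90 else 'b' if 100<H<125 and s>120 else 'W' if V>185 else '#' if V<70 else '+' if V>130 else '.' for H,s,V in h[v,u0:u1].astype(int)))
E
python3 - <<'E'
from m import *; from asc import asc
T=tool()[:3,3]
for n,d in [('tcp',0),('lip',-.0324),('tip',.0185)]: print(n,proj(S,T+[0,0,d]))
W=cam('wrist'); print('wrist',[proj(W,T+[0,0,d]) for d in (-.0324,0,.0185)])
p=proj(S,T).astype(int)
asc('s14.png',p[0]-30,p[0]+25,p[1]-35,p[1]+32)
E
```

```text
tcp [259.3213 159.426 ]
lip [259.7091 169.442 ]
tip [259.0887 153.4196]
wrist [array([281.1109, 221.3612]), array([281.1218, 238.87  ]), array([281.1298, 251.75  ])]
124 #######.++++..###################.####...##..+.#...####
125 ######.+o++..#########################..##.++W..##.####
126 ######.o++..########################...###.++++.#######
127 ######....#########################..+..##.+++.+.######
128 ###..##..#########################..+++....+++.+.######
129 ##.++.###########################.++++++.++++..+o#####.
130 ##..++##########################...++++++++......####..
131 #...++.########################.....+++++++.....####..+
132 ####.+.######################....##....+++......##..+++
133 #####..######################...##.........++++....++++
134 ###########################....##.........++++++..+++++
135 ##########################....##.......##.+++++++++++++
136 ########################..............###.+++++++++.++.
137 ##################.#####...##........####.+.+++++++++++
138 #############....######...###.......#####.+.+++++++++++
139 ###########......######..##...
[... 2385 characters left out ...]
++++++++++++.++++++++++.++++++++bbbbbbbb
180 ++++++++.++.+++++++++++.+++++.++++++++++++++++bbbbbbbbb
181 +++++++++++++++++++++.+++++++.+++++++++++++++bbbbbbbbbb
182 +.+++++.+.+++++++++.+++++++++.++++++++++.+++bbbbbbbbbbb
183 +++++++++++++++++++++++++++++++++++++++++++bbbbbbbbbbbb
184 +.++++++++..++.+++++++++++++++.++.++++++++bbbbbbbbbbbbb
185 +++++.++++++++++++++++++++++++++.++++++++bbbbbbbbbbbbbb
186 ++++.+++++++++++++++++++++++++++.+++.+++bbbbbbbbbbbbbbb
187 ++++++.+.+++++++++++++.++++++++++++++++bbbbbbbbbbbbbbbb
188 ++++++++++++++.+.+++++++++++++++++++++bbbbbbbbbbbbbbbbb
189 .++++++++++++++++++++++++++++++++.+++bbbbbbbbbbbbbbbbbb
190 ..++++++++++++++++++++++++++++++++++bbbbbbbbbbbbbbbbbbb
```

```bash
python3 - <<'E'
from m import *
T=tool()[:3,3]; d=T[:2]-C; print('cf',d@U,d@V)
def P(x,y,z): return np.array([*(T[:2]+x*U+y*V),T[2]+z])
from scipy.optimize import least_squares
obs=[((.022,-.022,-.0309),(262.5,178.3)),((-.022,-.022,-.0309),(245.8,170)),((.022,-.0105,-.0344),(264.5,178)),((.025,0,0),(263.5,161.8)),((.022,.022,-.0309),(271.5,169.8)),((.017,-.010,.0498),(267.3,143.5))]
for b in (-.005,0,.005): print(b,[np.round(proj(S,P(o[0],o[1],o[2]+b)),1) for o,_ in obs])
f=lambda q:np.concatenate([proj(S,P(o[0]+q[0],o[1]+q[1],o[2]+q[2]))-p for o,p in obs])
r=least_squares(f,[0,0,0]); print('pin rel tcp (x,y,z)',r.x,np.round(r.fun.reshape(-1,2),1))
E
```

```text
cf -0.048521796484349754 -0.0971884716733074
-0.005 [array([261.1, 181.6]), array([245.5, 171.7]), array([264.6, 179.4]), array([268.6, 166.6]), array([273.9, 169.3]), array([262.1, 151.3])]
0 [array([261.1, 180.1]), array([245.4, 170.2]), array([264.5, 177.9]), array([268.6, 165.1]), array([273.9, 167.8]), array([262.1, 149.5])]
0.005 [array([261. , 178.6]), array([245.2, 168.7]), array([264.5, 176.4]), array([268.5, 163.5]), array([274. , 166.3]), array([262. , 147.8])]
pin rel tcp (x,y,z) [ 0.0102 -0.0117  0.0231] [[-1.5  0.6]
 [-1.  -1.3]
 [ 0.1 -1.4]
 [ 5.3  1.5]
 [ 2.8 -3.6]
 [-5.3  3.6]]
```

```bash
python3 -m handwheel '[{"grip":1,"travel":[0.5,-1,0],"spin":0},{"grip":1,"travel":[0.5,-1,0],"spin":0},{"grip":1,"travel":[0.5,-1,0],"spin":0},{"grip":1,"travel":[0.45,-0.88,0],"spin":0},{"grip":1,"travel":[0,0,0],"spin":0},{"grip":1,"travel":[0,0,0],"spin":0}]' | sed -n 2,6p
python3 - <<'E'
from m import *; from asc import asc
goto(*C,.159,16.8)
shot('scene','s15.png'); T=tool()[:3,3]
def P(x,y,z): return np.array([*(T[:2]+x*U+y*V),T[2]+z])
for n,o in dict(obpx=(.022,-.022,-.0309),obmx=(-.022,-.022,-.0309),ibpx=(.022,-.0105,-.0344),ibpx2=(.022,.0105,-.0344),obpx2=(.022,.022,-.0309)).items(): print(n,np.round(proj(S,P(*o)),1))
print('card ends',[np.round(proj(S,[*cw(x,0),.14]),1) for x in (-.04,0,.04)])
asc('s15.png',270,330,132,192)
E
```

```text
tcp_pos: [0.5291, 0.2101, 0.2089]
eef_rot: [180.0, 0.0, 16.8]
contact_force: [0.4, -0.7, -0.5]
gripper_width: 0.0189
gripper_force: 45.0
t 26.27 tcp [0.5291 0.2101 0.2089] rot [179.99   0.04  16.8 ] F [ 0.4 -0.7 -0.5] w 0.0189 travel units [-0.01  0.02  1.99] spin units -0.0
obpx [306.5 163.9]
obmx [290.5 154.5]
ibpx [309.5 161.9]
ibpx2 [314.9 156.3]
obpx2 [318.  152.2]
card ends [array([289.3, 156.6]), array([303.1, 164.7]), array([317.3, 173. ])]
132 +++++++++++++++..########....###.....++oo.ooo+++++++++++++.+
133 +++++++++++++++++..############.....+++oooooo+++++++++++++++
134 +++++++++++++++++++..#########.+...+++.oooooo+++++++++++++++
135 ++++++++++++++++++++..#######.++..+++.ooooooo+++++++++.+++++
136 ..++++++++++++++++++++..####.+++.++++.ooooooo+++++++++++++++
137 ++++.++.++++++++++++++++...++++++++++.ooooooo.++++++++++++++
138 +++++.+++++++++++++++++++++++++++++++.ooooooo..+++++++++++++
139 ++++.+++++++++++++++++..+++++++++++++.oooooo++++++++++++++++
140 +++++.++++.++++++++++++..++++++++++++.oooooo++++++++++++++++
141 ++.+.++++++++++++++++++...+++++++++++.oooooo++++++.+++++++
[... 2552 characters left out ...]
bbbbbbbbbbbbbbbbbb++++WWW+++++++++++Wbbbbbbbbbb.##
182 +++bbbbbbbbbbbbbbbbbbbbbbbbbb++++WWWW+++++++++Wbbbbbbbbb.###
183 ++bbbbbbbbbbbbbbbbbbbbbbbbbbbbb++++WWWW+++++++Wbbbbbbbbb####
184 +bbbbbbbbbbbbbbbbbbbbbbbbbbbbbbbb++++WWW++++++Wbbbbbbb.#####
185 bbbbbbbbbbbbbbbbbbbbbbbbbbbbbbbbbb++++WWWW++++Wbbbbbbb######
186 bbbbbbbbbbbbbbbbbbbbbbbbbbbbbbbbbbbb++++WWWWWWWWWbbbb#######
187 bbbbbbbbbbbbbbbbbbbbbbbbbbbbbbbbbbbbbb+++WWWWWWWWbbb.#######
188 bbbbbbbbbbbbbbbbbbbbbbbbbbbbbbbbbbbbbbb++++WWWWWbbb.########
189 bbbbbbbbbbbbbbbbbbbbbbbbbbbbbbbbbbbbbbbbb+++WWWWbb.#########
190 bbbbbbbbbbbbbbbbbbbbbbbbbbbbbbbbbbbbbbbbbbb++WWbbb##########
191 bbbbbbbbbbbbbbbbbbbbbbbbbbbbbbbbbbbbbbbbbbbbbWbb.###########
```

```bash
python3 -m handwheel '[{"grip":1,"travel":[0,0,0.5],"spin":0},{"grip":1,"travel":[0,0,0.5],"spin":0},{"grip":1,"travel":[0,0,0.5],"spin":0},{"grip":1,"travel":[0,0,0.3],"spin":0},{"grip":1,"travel":[0,0,0.29],"spin":0},{"grip":1,"travel":[0,0,0],"spin":0},{"grip":1,"travel":[0,0,0],"spin":0}]' | sed -n 2,6p
python3 - <<'E'
from m import *; from asc import asc
goto(*C,.1565,16.8)
shot('scene','s16.png'); T=tool()[:3,3]
def P(x,y,z): return np.array([*(T[:2]+x*U+y*V),T[2]+z])
for n,o in dict(obpx=(.022,-.022,-.0309),obmx=(-.022,-.022,-.0309),ibpx=(.022,-.0105,-.0344),ibpx2=(.022,.0105,-.0344),obpx2=(.022,.022,-.0309)).items(): print(n,[np.round(proj(S,P(o[0],o[1],o[2]+b)),1) for b in (0,.003,.006)])
print('card ends',[np.round(proj(S,[*cw(x,0),.14]),1) for x in (-.04,0,.022,.04)])
asc('s16.png',280,330,146,190)
E
```

```text
tcp_pos: [0.5295, 0.2102, 0.1572]
eef_rot: [-180.0, -0.0, 16.8]
contact_force: [-0.5, 0.1, -1.7]
gripper_width: 0.0189
gripper_force: 45.0
t 27.2 tcp [0.5295 0.2102 0.1572] rot [-180.     -0.03   16.79] F [-0.5  0.1 -1.7] w 0.0189 travel units [-0.03  0.02  0.03] spin units -0.0
obpx [array([305.2, 178.8]), array([305.3, 178. ]), array([305.4, 177.2])]
obmx [array([289.9, 169.7]), array([290. , 168.8]), array([290., 168.])]
ibpx [array([308. , 176.8]), array([308.1, 175.9]), array([308.2, 175.1])]
ibpx2 [array([313.3, 171.3]), array([313.4, 170.5]), array([313.5, 169.6])]
obpx2 [array([316.2, 167.4]), array([316.3, 166.6]), array([316.5, 165.7])]
card ends [array([289.3, 156.6]), array([303.1, 164.7]), array([310.8, 169.2]), array([317.3, 173. ])]
146 ####....................++.++.#####..+++++++++++++
147 ####...#......#........+++..+.####..++++++++++++++
148 ######...............#.++...+.###..+++++++++++++++
149 ..#####........+....##.+.....###.+++++++++++++++.+
150 +..######..........####....o.##oo+++++++++++++++++
151 +++..######.......####..++.oooooo++++++++++++.++++
152 +++++..#
[... 1377 characters left out ...]
b++++WWWW+++WWoW+++++++++++Wbbbbbbbbbbb+
178 bbbbbbbbbbbbb++++WWWW++++++++++++++++bbbbbbbbbbbb.
179 bbbbbbbbbbbbbb++++WWWW++++++W++++++W+bbbbbbbbbbbb.
180 bbbbbbbbbbbbbbbb++++WWW+++++++++++++Wbbbbbbbbbbb.#
181 bbbbbbbbbbbbbbbbbb+++WWWW+++++++++++Wbbbbbbbbbb.##
182 bbbbbbbbbbbbbbbbbbb++++WWWW+++++++++Wbbbbbbbbb.###
183 bbbbbbbbbbbbbbbbbbbbb+++WWWWW+++++++Wbbbbbbbb.####
184 bbbbbbbbbbbbbbbbbbbbbbb+++WWWWW+++++Wbbbbbbb.#####
185 bbbbbbbbbbbbbbbbbbbbbbbb++++WWWW+++WWbbbbbbb.#####
186 bbbbbbbbbbbbbbbbbbbbbbbbbb++++WWWWWWWWWbbbb#######
187 bbbbbbbbbbbbbbbbbbbbbbbbbbbb++++WWWWWWWbbb.#######
188 bbbbbbbbbbbbbbbbbbbbbbbbbbbbb++++WWWWWWbb.########
189 bbbbbbbbbbbbbbbbbbbbbbbbbbbbbbb+++WWWWbb.#########
```

```bash
python3 -c "
from plant import close_job
print(close_job())"
```

```text
the job is handed in; nothing more can be done
None
```

I laid the hasp flat over the staple, then handed the job in with the small orange clip held fully open around the middle of the card's top edge. The lips sit about 14 mm below the edge by my camera estimate, with no sign of contact with the card or the case.

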